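Load two dosimeters and hold up the check-source rod

TASK

Lay the two pocket dosimeters flat in the two bays of the aluminium tray, each with its tab in its bay's notch. Then take the check-source rod by its knob, draw it straight up out of the steel block by about 45 mm, so that the groove round the rod stands just above the bore's mouth, without letting it bind hard in the bore or come out of it, and finish holding it there: do not let go. Leave the other things on the bench where they are.

Things in the scene. Friction and masses are not known exactly. Their poses are not given: they have to be found in the camera images.
- badge_a: black pocket dosimeter, a loose block 64 long (x) by 36 wide (y) by 26 high mm, 90 g, lying flat on the bench with its green display up; a tab 13 long, 16 wide, 7 high sticks out at the bottom of its +x end (reaching 44 mm from the origin). Origin: centre of the block's underside, tab left out. Grasp it across its 36 mm width from above
- badge_a_tab (a point): point on badge_a's underside in the middle of the tab's width, 41.5 mm along +x from its origin
- badge_b: a second dosimeter like badge_a; either may go in either bay
- badge_b_tab (a point): the same tab point on badge_b
- tray: fixed aluminium tray, 93 (x) by 146 (y) mm; floor 4 mm thick, walls rising 10 mm above the floor (14 mm above the bench). Two bays side by side along y, each 73 (x) by 42 (y) mm inside, centres 84 mm apart; the wall at each bay's +x end, 10 mm thick, has a notch 22 mm wide, open down to the floor, for the tab. Origin: centre of its underside
- tray_bay0 (a point): centre of one bay's floor, at y = -42 mm in the tray's frame, 4 mm above the bench; a seated dosimeter's origin lies here, its +x along the tray's +x
- tray_bay1 (a point): the same for the other bay, at y = +42 mm
- tray_notch0 (a point): where the tab point of the dosimeter in bay 0 lies: on the floor 41.5 mm along the tray's +x from the bay's centre
- tray_notch1 (a point): the same for bay 1
- pot: fixed steel shielding block, 90 by 90 by 78 mm high, with a vertical blind bore 20 mm in diameter and 66 mm deep in the middle of its top. Origin: centre of its underside
- pot_mouth (a point): centre of the bore's mouth, on the block's top face, 78 mm above the bench
- rod: check-source rod, 300 g, loose in the bore with 1 mm of play all round, standing on the bore's bottom: steel shank 18 mm in diameter and 80 long, then a black round knob 26 mm in diameter and 32 high whose underside stands 14 mm above the block at the start. Origin: centre of the rod's foot, z up along the rod
- rod_groove (a point): middle of an 8 mm high dark groove round the shank, on the rod's axis 27 mm above the foot; at the start 39 mm below the bore's mouth, hidden in the bore
- rod_knob (a point): centre of the knob, on the rod's axis 96 mm above the foot; at the start 108 mm above the bench. Grasp it here from above, at any yaw
- puck: bystander: loose steel disc, 38 mm in diameter, 12 high, lying between the dosimeters; origin at its underside
- label_roll: bystander: paper roll standing on end, a tube 64 mm across and 45 high; origin at its underside
- cover: bystander: shallow blue plastic cover, 150 by 105 by 12 mm; origin at its underside
- screwdriver: bystander: screwdriver, 170 mm long, lying on the bench on the robot's side
- pen: bystander: white pen, 140 mm long, lying on the bench on the robot's side
Not all that is in view belongs to the job. Leave any orange look-alike of the rod alone.

How it is judged (in metres and radians):
On the way:
1. both dosimeters lie flat in separate bays, tabs in the notches, let go, with the rod still down ((((distance between badge_a and tray_bay0 below 0.009 m and horizontal distance between badge_a_tab and tray_notch0 below 0.011 m and angle between badge_a's own z axis and vertical below 0.1 rad) and (distance between badge_b and tray_bay1 below 0.009 m and horizontal distance between badge_b_tab and tray_notch1 below 0.011 m and angle between badge_b's own z axis and vertical below 0.1 rad)) or ((distance between badge_a and tray_bay1 below 0.009 m and horizontal distance between badge_a_tab and tray_notch1 below 0.011 m and angle between badge_a's own z axis and vertical below 0.1 rad) and (distance between badge_b and tray_bay0 below 0.009 m and horizontal distance between badge_b_tab and tray_notch0 below 0.011 m and angle between badge_b's own z axis and vertical below 0.1 rad))) and contact force between the fingers and badge_a below 0.1 N and contact force between the fingers and badge_b below 0.1 N and z of rod_groove in the frame of pot_mouth below -0.034 m), for 0.2 s.
At the end, for the whole second after the job is handed in: Dosimeters flat in separate bays, untouched, within 9 mm of the bay centre, tabs within 11 mm of the notch points; rod drawn up 37 to 53 mm, within 3.4 degrees of upright in the bore, still, gripped by the fingers (over 2 N) and pressing on the block with under 10 N ((((distance between badge_a and tray_bay0 below 0.009 m and horizontal distance between badge_a_tab and tray_notch0 below 0.011 m and angle between badge_a's own z axis and vertical below 0.1 rad) and (distance between badge_b and tray_bay1 below 0.009 m and horizontal distance between badge_b_tab and tray_notch1 below 0.011 m and angle between badge_b's own z axis and vertical below 0.1 rad)) or ((distance between badge_a and tray_bay1 below 0.009 m and horizontal distance between badge_a_tab and tray_notch1 below 0.011 m and angle between badge_a's own z axis and vertical below 0.1 rad) and (distance between badge_b and tray_bay0 below 0.009 m and horizontal distance between badge_b_tab and tray_notch0 below 0.011 m and angle between badge_b's own z axis and vertical below 0.1 rad))) and contact force between the fingers and badge_a below 0.1 N and contact force between the fingers and badge_b below 0.1 N and z of rod_groove in the frame of pot_mouth between -0.002 and 0.014 m and contact force between the fingers and rod above 2 N and contact force between rod and pot below 10 N and horizontal distance between rod and pot_mouth below 0.004 m and angle between rod's own z axis and vertical below 0.06 rad and linear speed of rod below 0.01 m/s); the arm keeps its last pose, push and grip.
It fails at once if the rod binds in the bore (over 20 N between rod and block once it is lifted) (contact force between rod and pot above 20 N and z of rod_groove in the frame of pot_mouth above -0.036 m).
It fails at once if the rod comes out of the bore (z of rod_groove in the frame of pot_mouth above 0.026 m).
It fails at once if a bystander is moved by more than 30 mm (distance of any of puck, label_roll, cover, screwdriver, pen from where it was at the start of the episode above 0.03 m).
It also fails if it takes over 64 s, if anything falls off the work surface, if the arm or the gripper's body presses on something with over 40 N, if the wrist force passes 120 N, or if a joint passes its speed limit or range.

ROBOT

A 6-joint arm with a two-finger parallel gripper is mounted at the origin on the work surface. World frame = base frame: x ahead of the robot, y to its left, z up, the work surface at z = 0. Lengths are in m, angles in degrees, forces in N, time in s.
With the tool pointing down it reaches from about 0.325 to 0.775 m from the base axis. Payload 5.5 kg.
Tool frame: the origin (TCP) lies at the centre of the arm's flange, where the gripper is bolted on; the fingertips stand 182 mm ahead of it and the grasp point (between the pads) lies 163 mm ahead of it; z points along the fingers, y is the line along which they close (so a half turn about z gives the same grasp; the last joint's range is limited). The gripper opens to 88 mm and grips with 3 to 60 N. Pads are 20 mm wide; open, the fingers measure 115 mm over their backs; the gripper's body (75 mm by 178 mm) begins 61 mm behind the grasp point.
Start: joints at [-73.035, 5.22, 70.514, -0, 104.267, -3.249], TCP at [0.207, -0.563, 0.405] pointing down, gripper open.
Joint ranges: [-164.24, 164.24], [-49.07, 125.15], [9.68, 141.18], [-86.29, 266.29], [3.28, 154.24], [-151.56, 151.56]. Speed limits (degrees/s): [147.25, 147.25, 172.46, 180, 180, 180].

INTERFACE

Orientations are given as [roll, pitch, yaw] about the fixed x, y, z axes, in that order (R = Rz(yaw) Ry(pitch) Rx(roll)).
In Python, from station import r gives the robot as it stands. The module is installed in compiled form; this text tells all that it offers. Calls block until the motion is done:
- r.reach(position, orientation): joint-space move of the TCP to a pose.
- r.servo_line(position, rotation=None, speed=0.15): straight line of the TCP; rotation=None keeps the orientation; speed is the mean speed in m/s.
- r.move_joints(angles): joint-space move.
- r.let_go() and r.grab(squeeze=None): open the fingers fully, or close them until they stop; squeeze is the grip in N (None keeps the last).
- r.wait(seconds).
- r.inverse_kinematics(position, orientation): joint angles nearest the present ones, or None.
- r.sense(): the state.
- r.snapshot(name): name is "scene" or "top" or "wrist"; returns a dict with "frame" (384x512x3 uint8, red, green, blue), "fx", "fy", "cx", "cy" (pixels), "dist_coeffs" ([k1, k2, p1, p2, k3] as OpenCV has them; the pictures are not rectified), "R" (3x3) and "t" (3): a world point X has camera coordinates R X + t. Camera axes: x right, y down, z forward; pixel columns grow to the right and rows downward; lengths in m; the calibration is good to about 2 mm. A picture is of the moment at which its call begins. There is no depth.
A pose or a line that the arm cannot do raises r.IKError and nothing moves.
- r.hand_in(): hands the job in; it is judged then, once.
The state is a dict: "clock": time; "joints": joint angles; "joint_vel": joint speeds; "joint_torque": joint torques, N m; "tcp_pos": TCP position; "orientation": TCP orientation; "contact_force": force on the tool from outside, world axes, zero at the start; "torque": the same for the moment, N m; "opening": finger opening in m; "gripper_force": force on a finger pad.
Only numpy, scipy, OpenCV 4.12 (cv2) and the standard library are available. Lean on these libraries where they do the work, as an engineer would, in place of code of your own. Each camera call takes 0.05 s, during which the arm holds its last target. There are 200 camera calls.

## Working session

There is one attempt and no reset: what is moved stays moved. The work goes in short steps, each a Python script; the robot and the scene stay as the last script left them, time stands still between calls to the robot, and variables do not carry over. Pictures are saved under pics/ and viewed, at most 10 in all, crops included, and the job is handed in when it is done.

```bash
mkdir -p pics; cat > h.py <<'E'
import numpy as np, cv2, json
from station import r
def snap(n, f):
    s=r.snapshot(n); cv2.imwrite(f'pics/{f}.png', s['frame'][:,:,::-1]); np.save(f'pics/{f}.npy', {k:np.array(v) for k,v in s.items()}, allow_pickle=True); return s
def load(f): return np.load(f'pics/{f}.npy',allow_pickle=True).item()
def K(s): return np.array([[s['fx'],0,s['cx']],[0,s['fy'],s['cy']],[0,0,1]],float)
def px2w(s,uv,z):
    uv=np.array(uv,float).reshape(-1,1,2)
    n=cv2.undistortPoints(uv,K(s),np.array(s['dist_coeffs'],float)).reshape(-1,2)
    R=np.array(s['R']);t=np.array(s['t']); c=-R.T@t
    d=np.c_[n,np.ones(len(n))]@R
    return c+d*((z-c[2])/d[:,2])[:,None]
def w2px(s,X):
    return cv2.projectPoints(np.array(X,float).reshape(-1,3),cv2.Rodrigues(np.array(s['R'],float))[0],np.array(s['t'],float),K(s),np.array(s['dist_coeffs'],float))[0].reshape(-1,2)
E
python3 - <<'E'
from h import *
for n in('top','scene'):
    s=snap(n,n+'0'); R=np.array(s['R']); print(n,s['fx'],-R.T@np.array(s['t']),R[2])
a=[cv2.imread(f'pics/{n}0.png') for n in('top','scene')]
cv2.imwrite('pics/top_big.png',cv2.resize(a[0],(800,600),interpolation=cv2.INTER_CUBIC))
cv2.imwrite('pics/scene_big.png',cv2.resize(a[1],(800,600),interpolation=cv2.INTER_CUBIC))
E
```

```text
top 460.7734516805373 [ 0.51507171 -0.00896532  0.99073824] [ 0.04640912 -0.00703083 -0.99889777]
scene 365.79449384625934 [ 1.20006551 -0.03186511  0.84424812] [-0.6488217   0.035444   -0.76011454]
```

View pics/top_big.png

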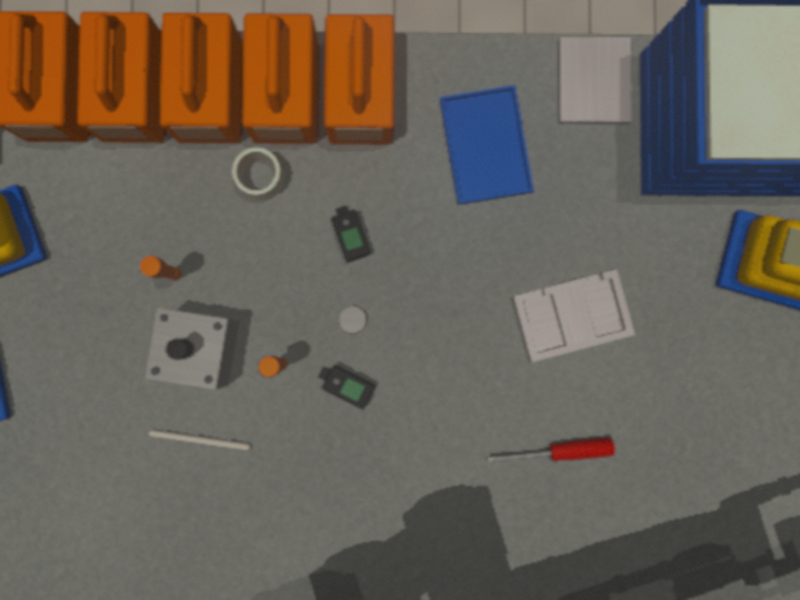

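View pics/scene_big.png

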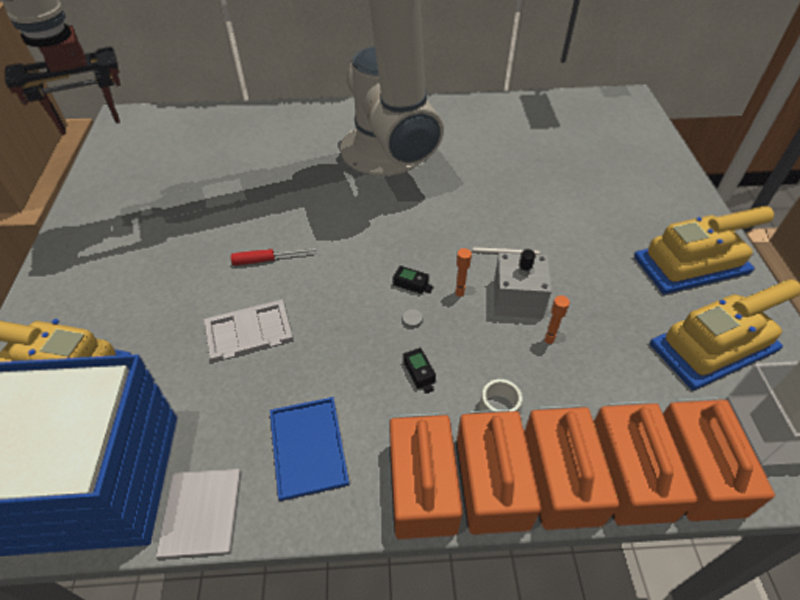

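The pictures show the two black badges (top-view enlarged px (350,235) and (350,385)), the tray (575,315), and the steel block with black knob (180,348). Things that could be mistaken for the rod: the orange posts at (150,267) and (270,366). For badge or tray: the puck (352,320), blue cover (487,145) and pale plate (595,80). I choose the black knob in the block, the black blocks with green displays, and the two-bay tray. Next, one close crop to check.

```bash
python3 - <<'E'
from h import *
im=cv2.imread('pics/top0.png')
P=[(368,202),(224,150),(224,246),(118,225)]
t=[]
for (u,v),w in zip(P,(100,50,50,80)):
    h=w*3//4; x0=u-w//2;y0=v-h//2; f=400/w
    c=cv2.resize(im[y0:y0+h,x0:x0+w],(400,300),interpolation=cv2.INTER_CUBIC)
    for k in range(0,w,10): cv2.putText(c,str(x0+k),(int((k+.5)*f),8),0,.3,(0,255,255)); cv2.line(c,(int((k+.5)*f),10),(int((k+.5)*f),16),(0,255,255))
    for k in range(0,h,10): cv2.putText(c,str(y0+k),(0,int((k+.5)*f)+3),0,.3,(0,255,255)); 
    t.append(c)
cv2.imwrite('pics/crop1.png',np.vstack([np.hstack(t[:2]),np.hstack(t[2:])]))
s=load('top0'); B=lambda *p:np.array(p)/1.5625
print('tray corners',px2w(s,[B(*p) for p in[(514,296),(616,271),(634,334),(533,361)]],.014).round(4).tolist())
print('knob',px2w(s,[B(180,347)],.124), 'pot corners',px2w(s,[B(*p) for p in[(158,309),(228,319),(217,388),(147,379)]],.078).round(4).tolist())
E
```

```text
tray corners [[0.5762, -0.1898, 0.014], [0.6112, -0.3293, 0.014], [0.5254, -0.353, 0.014], [0.4881, -0.2153, 0.014]]
knob [[0.5057334  0.23195387 0.124     ]] pot corners [[0.5531, 0.2734, 0.078], [0.541, 0.1847, 0.078], [0.4539, 0.1972, 0.078], [0.4647, 0.2855, 0.078]]
```

View pics/crop1.png

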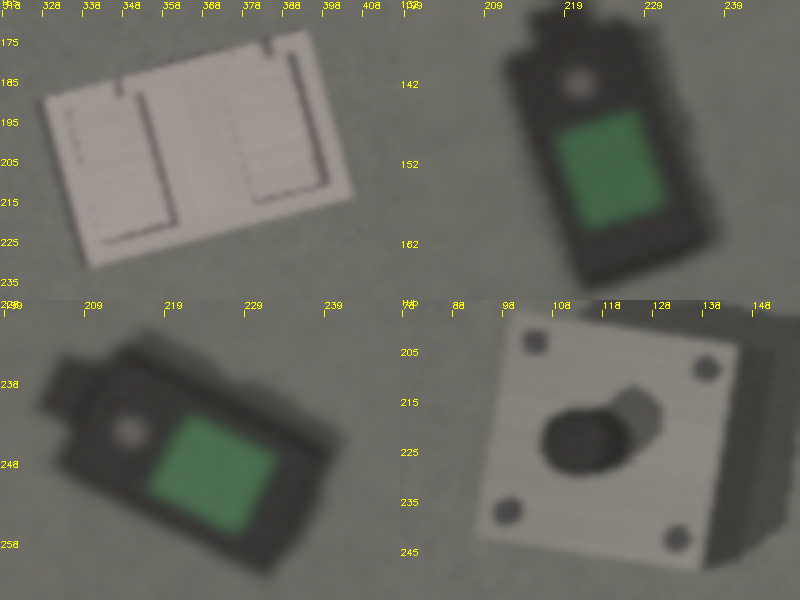

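```bash
python3 - <<'E'
from h import *
s=load('top0')
b1=px2w(s,[(212,139.2),(237.5,161.7),(222,167.6),(225,150.5)],.026); b2=px2w(s,[(205.4,247.7),(216,232.5),(240.4,245),(231.6,261.9),(223.4,246.8)],.026)
print(b1.round(4).tolist(),b2.round(4).tolist()); print(px2w(s,[(225,204)],.012))
q=r.sense(); print(q['clock'],q['orientation'])
def go(x,y,z,yaw): r.reach([x,y,z],[180,0,yaw])
go(.55,-.27,.40,14); s=snap('wrist','w_tray'); print(r.sense()['clock'],-np.array(s['R']).T@s['t'],s['fx'],np.array(s['R'])[2])
go(.55,.03,.42,0); s=snap('wrist','w_bad'); print(r.sense()['clock'],r.sense()['joints'])
a=[cv2.imread(f'pics/{n}.png') for n in('w_tray','w_bad')]
cv2.imwrite('pics/w2.png',cv2.resize(np.vstack(a),(400,600)) if 0 else cv2.resize(a[0],(800,600),interpolation=cv2.INTER_CUBIC))
cv2.imwrite('pics/w3.png',cv2.resize(a[1],(800,600),interpolation=cv2.INTER_CUBIC))
E
```

```text
[[0.6801, 0.0589, 0.026], [0.6328, 0.0048, 0.026], [0.6201, 0.0373, 0.026], [0.6563, 0.0313, 0.026]] [[0.4523, 0.0706, 0.026], [0.4841, 0.0488, 0.026], [0.4583, -0.0023, 0.026], [0.4232, 0.0158, 0.026], [0.4544, 0.0331, 0.026]]
[[0.54408317 0.031021   0.012     ]]
0.1 [-1.79899702e+02 -4.90213112e-03  2.02143780e+01]
1.8 [ 0.61439556 -0.25467462  0.37936883] 295.10573720603355 [-0.24045838 -0.06004714 -0.96880035]
3.0 [-5.32710273e-01 -2.14308662e+00  7.64706110e+01 -2.41875620e-02
  1.05688507e+02  8.95447828e+01]
```

View pics/w2.png

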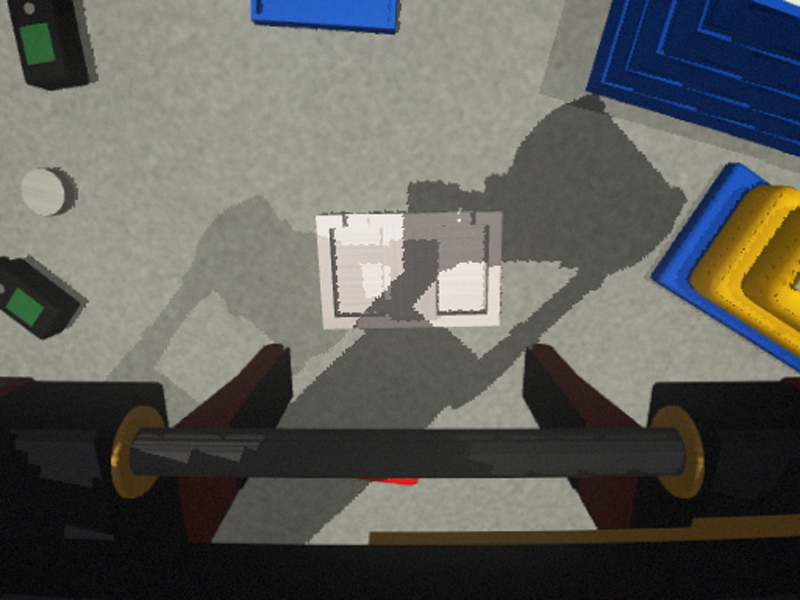

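View pics/w3.png

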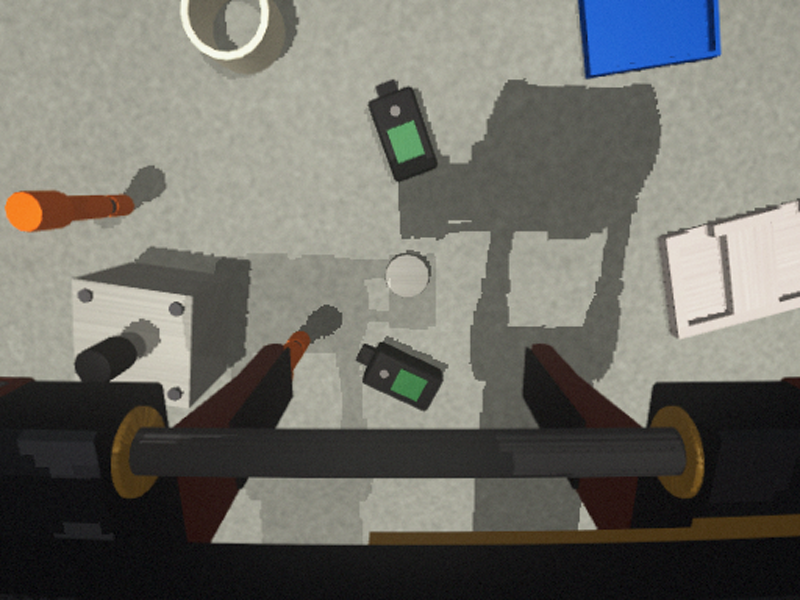

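The tray sits at enlarged px (316,215)–(499,329) in the wrist view, notches up. Both badges are clear at (403,132) and (402,376), knob at (105,358). Next I refine the poses by fitting model outlines.

```bash
cat > fit.py <<'E'
from h import *
from scipy.optimize import minimize, least_squares
def box(x0,x1,y0,y1,z0,z1): return np.array([[x,y,z] for x in(x0,x1) for y in(y0,y1) for z in(z0,z1)])
BADGE=[box(-.032,.032,-.018,.018,0,.026),box(.031,.044,-.008,.008,0,.007)]
def pose(P,p): 
    c,s=np.cos(p[2]),np.sin(p[2]); return P@np.array([[c,s,0],[-s,c,0],[0,0,1]])+[p[0],p[1],p[3] if len(p)>3 else 0]
def fit_badge(views,p0,U=6,z0=0):
    D=[]
    for s in views:
        c=w2px(s,[p0[0],p0[1],.013])[0]; o=(c-40).astype(int); o=np.maximum(o,0); f=s['frame'][o[1]:o[1]+80,o[0]:o[0]+80].astype(float)
        lum=f.max(2); g=(f[:,:,1]>1.25*f[:,:,0])
        m=((lum<58)|g).astype(np.float32)
        D.append((s,o,cv2.resize(m,None,fx=U,fy=U,interpolation=cv2.INTER_LINEAR)>.5))
    def cost(p):
        e=0
        for s,o,m in D:
            k=np.zeros(m.shape,np.uint8)
            for b in BADGE:
                q=((w2px(s,pose(b,[*p,z0]))-o+.5)*U).astype(np.float32)
                cv2.fillConvexPoly(k,cv2.convexHull(q).astype(np.int32),1)
            k=k>0; e+=1-(k&m).sum()/((k|m).sum())
        return e/len(D)
    r_=minimize(cost,p0,method='Nelder-Mead',options=dict(initial_simplex=np.array(p0)+np.array([[0,0,0],[.006,0,0],[0,.006,0],[0,0,.15]])))
    return r_.x,r_.fun
E
python3 - <<'E'
from fit import *
T,W,WT=load('top0'),load('w_bad'),load('w_tray')
for p in([.654,.031,.35],[.454,.033,1.11]):
    for v in([T],[W],[T,W]): 
        x,e=fit_badge(v,p); print(x[:2].round(4),np.degrees(x[2]).round(2),e.round(3))
b=lambda L:np.array(L)/1.5625
C=np.array([[.0465,.073,.014],[.0465,-.073,.014],[-.0465,-.073,.014],[-.0465,.073,.014]])
oT=b([(514,296),(616,271),(634,334),(533,361)])-.3; oW=b([(316,215),(502,211),(499,327),(323,329)])-.3
for nm,V in(('T',[(T,oT)]),('W',[(WT,oW)]),('TW',[(T,oT),(WT,oW)])):
    q=least_squares(lambda p:np.concatenate([(w2px(s,pose(C,p))-o).ravel() for s,o in V]),[.55,-.272,.25]); print(nm,q.x[:2].round(4),np.degrees(q.x[2]).round(2),np.abs(q.fun).max().round(2))
    print(pose(np.array([[0,-.042,.004],[0,.042,.004]]),q.x).round(4).tolist())
print('pot', px2w(W,b([(73,279),(192,296)])-.3,.078).round(4).tolist())
E
```

```text
[0.6577 0.0329] 20.26 0.24
[0.6568 0.0315] 19.74 0.228
[0.6573 0.0321] 19.8 0.235
[0.4537 0.0336] 63.67 0.301
[0.4547 0.0327] 65.21 0.289
[0.454  0.0343] 63.86 0.296
T [ 0.5509 -0.2713] 14.96 1.31
[[0.5617, -0.3118, 0.004], [0.54, -0.2307, 0.004]]
W [ 0.5514 -0.2726] 14.95 0.63
[[0.5622, -0.3132, 0.004], [0.5406, -0.232, 0.004]]
TW [ 0.5513 -0.2722] 14.96 1.49
[[0.5621, -0.3128, 0.004], [0.5404, -0.2317, 0.004]]
pot [[0.5552, 0.2719, 0.078], [0.5424, 0.1845, 0.078]]
```

```bash
cat >> h.py <<'E'
def st(m=''):
    q=r.sense(); print(m,round(q['clock'],2),'tcp',np.round(q['tcp_pos'],4),'yaw',np.round(q['orientation'],2)[2],'F',np.round(q['contact_force'],1),'open',round(q['opening'],4),'g',np.round(q['gripper_force'],1)); return q
def pick(x,y,yaw):
    r.reach([x,y,.26],[180,0,yaw]); r.servo_line([x,y,.1945],speed=.12); r.grab(25); st('grabbed'); r.servo_line([x,y,.25],speed=.15)
def over(x,y,yaw):
    r.reach([x,y,.24],[180,0,yaw]); r.servo_line([x,y,.215],speed=.1)
E
python3 - <<'E'
from h import *
st('0'); r.let_go() if r.sense()['opening']<.08 else 0
pick(.6572,.032,20); over(.5621,-.3128,14.95); st('over'); r.wait(.2); s=snap('wrist','p1')
im=cv2.imread('pics/p1.png')
q=w2px(s,[(.5621,-.3128,.02)])[0]; print(q)
cv2.imwrite('pics/p1b.png',cv2.resize(im,(800,600),interpolation=cv2.INTER_CUBIC))
E
```

```text
0 3.0 tcp [0.5502 0.0288 0.4198] yaw -0.08 F [-0.2 -0.1  0.2] open 0.088 g 0.0
grabbed 5.34 tcp [0.6572 0.032  0.1944] yaw 20.0 F [-0.5 -0.3 -0.5] open 0.036 g 25.0
over 7.6 tcp [ 0.5622 -0.312   0.2138] yaw 15.01 F [-0.7 -0.1 -1.4] open 0.0361 g 25.0
[260.20846915 229.97301575]
```

View pics/p1b.png

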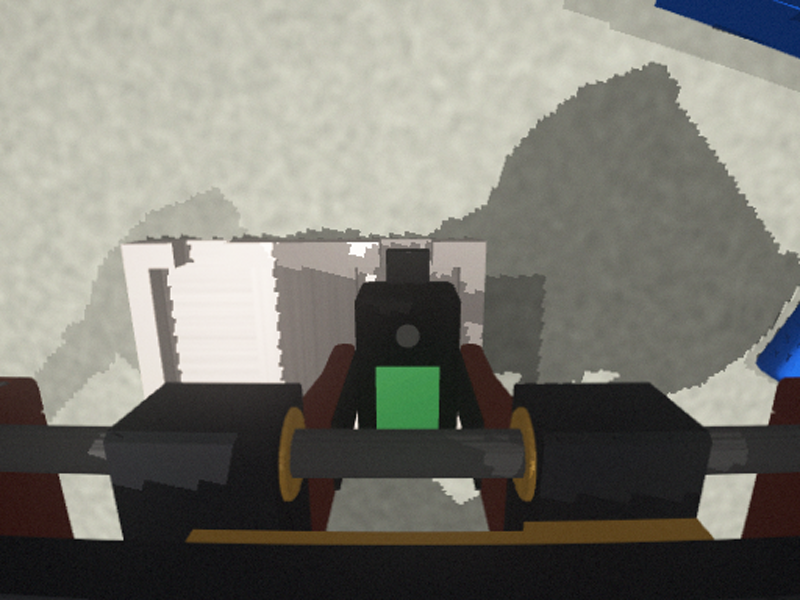

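```bash
python3 - <<'E'
from fit import *
s=load('p1'); b=lambda L:np.array(L)/1.5625-.3
th=np.radians(14.95); A=np.array([[np.cos(th),np.sin(th)],[-np.sin(th),np.cos(th)]]); c=np.array([.5513,-.2722])
def tf(L,z): return ((px2w(s,b(L),z)[:,:2]-c)@A.T*1000).round(1).tolist()
print('corners',tf([(122,243),(486,240)],.014),'notch',tf([(380,240),(432,240)],.014))
zt=.0145-.0+.0255-.014+.0003 # tab top height
print('tab',tf([(387,249),(429,249)],.0138+.0125-.0003),'block end top',tf([(358,283),(459,283)],.0138+.0315))
E
```

```text
corners [[46.8, 71.8], [47.6, -73.0]] notch [[47.6, -31.4], [47.6, -51.8]]
tab [[45.6, -34.6], [45.6, -50.1]] block end top [[36.7, -25.7], [36.7, -59.2]]
```

The picture shows the badge gripped square, tab at (408,250), centred in the notch at (380–432,240); offsets are under 2 mm, so I lower it. Then the second badge goes the same way.

```bash
python3 - <<'E'
from h import *
r.servo_line([.5621,-.3128,.1988],speed=.04); q=st('low1')
if abs(q['contact_force'][2]+1.4)<12:
    r.let_go(); st('rel'); r.servo_line([.5621,-.3128,.26],speed=.15)
    pick(.4543,.0335,64.5); over(.5404,-.2317,14.95); st('over2'); s=snap('wrist','p2')
    im=cv2.imread('pics/p2.png'); cv2.imwrite('pics/p2b.png',cv2.resize(im,(800,600),interpolation=cv2.INTER_CUBIC))
E
```

```text
low1 8.41 tcp [ 0.562  -0.3128  0.1983] yaw 14.94 F [ 0.5 -0.5 -0.4] open 0.036 g 25.0
rel 9.34 tcp [ 0.5621 -0.3128  0.1988] yaw 14.95 F [-0.4 -0.  -0.1] open 0.0878 g 0.0
grabbed 12.81 tcp [0.4543 0.0335 0.1945] yaw 64.5 F [-0.1 -0.5  1. ] open 0.0358 g 24.9
over2 14.81 tcp [ 0.5403 -0.2308  0.2142] yaw 15.03 F [-0.1 -0.7 -0.4] open 0.0355 g 24.9
```

View pics/p2b.png

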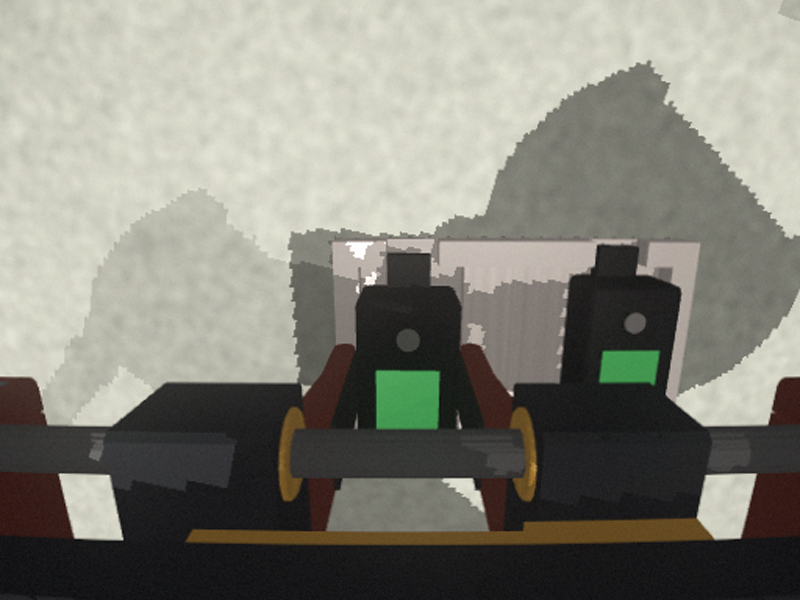

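The first badge sits in its bay with its tab in the notch at (617,258). The second is over its bay with tab at (409,254) against a notch centre of (411,240). I lower it, then look over the block.

```bash
python3 - <<'E'
from h import *
r.servo_line([.5404,-.2317,.1988],speed=.04); q=st('low2')
if abs(q['contact_force'][2])<12:
    r.let_go(); st('rel'); r.servo_line([.5404,-.2317,.36],speed=.2)
    r.reach([.44,.233,.40],[180,0,0]); r.wait(.2); s=snap('wrist','k1'); st()
    t=snap('top','t2'); 
    im=cv2.imread('pics/k1.png'); im2=cv2.imread('pics/t2.png')
    c=w2px(s,[.505,.234,.1])[0].astype(int); print(c)
    x0,y0=np.clip(c-[75,75],0,[362,234]); a=cv2.resize(im[y0:y0+150,x0:x0+150],(500,500),interpolation=cv2.INTER_CUBIC)
    b=cv2.resize(im2[165:240,330:405],(300,300),interpolation=cv2.INTER_CUBIC); print(x0,y0)
    cv2.imwrite('pics/k1b.png',np.hstack([a,np.vstack([b,np.zeros((200,300,3),np.uint8)])]))
E
```

```text
low2 15.42 tcp [ 0.5403 -0.2317  0.1984] yaw 14.94 F [ 0.3  0.2 -1.1] open 0.036 g 25.0
rel 16.35 tcp [ 0.5404 -0.2317  0.1988] yaw 14.95 F [-0.4  1.2  0.4] open 0.0879 g 0.0
 19.3 tcp [0.4404 0.2325 0.3999] yaw -0.06 F [ 0.  -0.1 -0.1] open 0.0878 g 0.0
[258 122]
183 47
```

View pics/k1b.png

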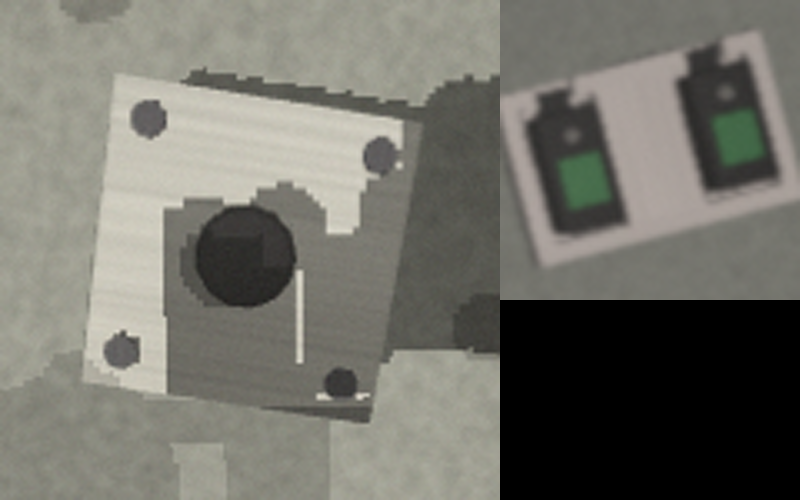

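Both dosimeters are seated in the bays, and the black knob is centred at crop (245,256) with the block's four screws around it.

```bash
python3 - <<'E'
from h import *
s=load('k1'); f=lambda L:np.array(L)/3.3333+[183,47]-.35
sc=px2w(s,f([(149,118),(381,155),(340,383),(122,350)]),.078); print(sc.round(4).tolist(),sc.mean(0))
co=px2w(s,f([(115,73),(422,118),(370,422),(82,382)]),.078); print(co.round(4).tolist(),co.mean(0))
k=px2w(s,f([(245,256),(195,256),(295,256),(245,206),(245,306)]),.124);print(k.round(4).tolist())
s=load('top0'); p=lambda L,x0,y0:(np.array(L)-[400,300])/5+[78,195]-.4
sc=px2w(s,p([(535,342),(707,369),(677,538),(508,511)],0,0),.078); print('top',sc.mean(0),px2w(s,p([(580,443)],0,0),.124), px2w(s,[(270/1.5625,366/1.5625),(96,171)],.11))
E
```

```text
[[0.5433, 0.2642, 0.078], [0.533, 0.1967, 0.078], [0.4661, 0.2075, 0.078], [0.4762, 0.2742, 0.078]] [0.50465033 0.23568054 0.078     ]
[[0.5557, 0.2737, 0.078], [0.5433, 0.1851, 0.078], [0.4539, 0.198, 0.078], [0.4665, 0.2869, 0.078]] [0.5048507 0.2359173 0.078    ]
[[0.5046, 0.2359, 0.124], [0.5046, 0.2486, 0.124], [0.5046, 0.2233, 0.124], [0.5168, 0.2359, 0.124], [0.4921, 0.236, 0.124]]
top [0.50430919 0.23732534 0.078     ] [[0.50362184 0.23490851 0.124     ]] [[0.48303669 0.12594954 0.11      ]
 [0.60300904 0.27433587 0.11      ]]
```

```bash
python3 - <<'E'
from h import *
x,y=.5046,.2359
r.reach([x,y,.34],[180,0,8]); r.wait(.2); st('above'); r.servo_line([x,y,.271],speed=.1); r.wait(.3); st('at')
r.grab(20); r.wait(.3); q=st('grab'); print(np.round(q['torque'],2))
r.servo_line([x,y,.273],speed=.01); r.wait(.3); q=st('2mm'); print(np.round(q['torque'],2))
E
```

```text
above 19.99 tcp [0.5042 0.236  0.3422] yaw 8.0 F [ 0.  -0.4  0.5] open 0.0878 g 0.0
at 21.13 tcp [0.5047 0.236  0.2716] yaw 8.0 F [ 0.3  0.3 -0.1] open 0.0879 g 0.0
grab 22.41 tcp [0.5046 0.2359 0.271 ] yaw 8.0 F [ 1.  -0.2  0.7] open 0.0256 g 20.0
[ 0.03  0.02 -0.03]
2mm 23.06 tcp [0.5046 0.2359 0.2729] yaw 8.0 F [-0.1 -0.7 -2.2] open 0.0256 g 20.0
[ 0.03 -0.02 -0.  ]
```

```bash
python3 - <<'E'
from h import *
x,y=.5046,.2359; z=.273
while z<.3159:
    z=min(z+.0055,.316); r.servo_line([x,y,z],speed=.025); r.wait(.15)
    q=st(); F=np.array(q['contact_force'])
    if np.hypot(*F[:2])>4: x+=np.sign(F[0])*.0003*(abs(F[0])>3); y+=np.sign(F[1])*.0003*(abs(F[1])>3)
    if abs(F[2]+3)>6 or np.hypot(*F[:2])>9: print('STOP'); break
r.wait(.5); st('end'); s=snap('scene','end'); t=snap('top','endt')
c=w2px(s,[.505,.236,.1])[0].astype(int); im=cv2.imread('pics/end.png')
x0,y0=c-[40,60]; a=cv2.resize(im[y0:y0+100,x0:x0+80],(400,500),interpolation=cv2.INTER_CUBIC)
c2=w2px(s,[.55,-.27,.02])[0].astype(int); b=cv2.resize(im[c2[1]-40:c2[1]+40,c2[0]-40:c2[0]+40],(400,400),interpolation=cv2.INTER_CUBIC)
cv2.imwrite('pics/endb.png',np.hstack([a,np.vstack([b,np.zeros((100,400,3),np.uint8)])]))
E
```

```text
23.57 tcp [0.5046 0.2359 0.2784] yaw 8.0 F [-0.2  0.5 -2. ] open 0.0261 g 20.0
 24.09 tcp [0.5046 0.2359 0.2839] yaw 8.0 F [-0.3  0.3 -2.4] open 0.0259 g 20.0
 24.61 tcp [0.5046 0.2359 0.2894] yaw 8.0 F [-0.3  1.1 -1.4] open 0.0257 g 20.0
 25.12 tcp [0.5046 0.2359 0.295 ] yaw 8.0 F [-0.6  0.5 -1.9] open 0.0257 g 20.0
 25.64 tcp [0.5046 0.2359 0.3004] yaw 8.0 F [-0.7 -0.6 -1.4] open 0.0257 g 20.0
 26.16 tcp [0.5046 0.2359 0.3059] yaw 8.0 F [ 0.5  0.  -2.1] open 0.0254 g 20.0
 26.68 tcp [0.5046 0.2359 0.3114] yaw 8.0 F [-0.   1.  -2.3] open 0.0258 g 20.0
 27.16 tcp [0.5046 0.2359 0.316 ] yaw 8.0 F [-0.3  0.2 -2. ] open 0.0254 g 20.0
end 27.66 tcp [0.5046 0.2359 0.316 ] yaw 8.0 F [-0.1 -1.1 -2.3] open 0.0255 g 20.0
```

View pics/endb.png

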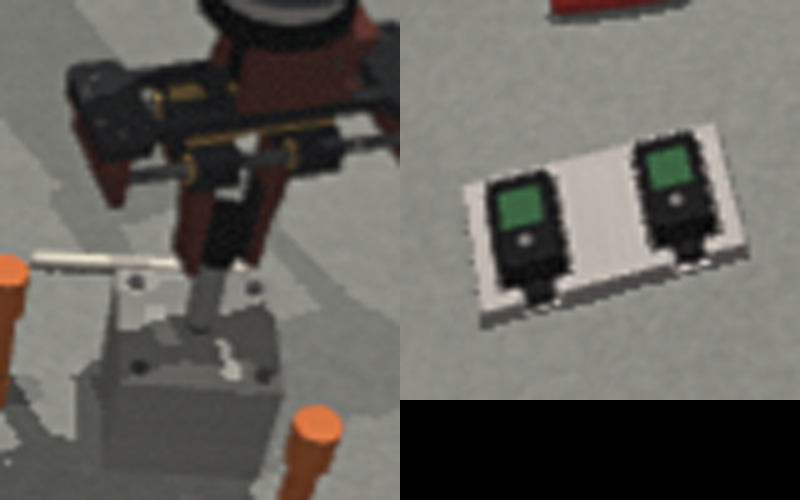

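The knob is held, the rod is up with its dark groove at the mouth (crop (200,325)), the forces are small, and both badges are in their notches (crop (545,295), (690,258)). I hand in.

```bash
python3 -c "
from h import *
print(r.hand_in())"
```

```text
the job is handed in; nothing more can be done
None
```

I handed the job in at about 28 s of the 64 s allowed: the last pictures show both dosimeters in their bays with tabs in the notches. The rod is drawn up about 45 mm and still gripped at 20 N, with light forces throughout; no verdict came back.

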